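# Gauge the depth of a sensor pocket

## Robot

A 6-joint arm with a two-finger parallel gripper is mounted at the origin on the work surface. World frame = base frame: x ahead of the robot, y to its left, z up, the work surface at z = 0. Lengths are in m, angles in rad, forces in N, time in s.
With the tool pointing down it reaches from about 0.4 to 0.825 m from the base axis. Payload 7 kg.
Tool frame: the origin (TCP) lies midway between the tips of the shut fingers; the grasp point (between the pads) lies 19 mm behind it; z points along the fingers, y is the direction in which the jaws open and shut (so a half turn about z gives the same grasp; the last joint's range is limited). The gripper opens to 85 mm and grips with 20 to 120 N. Pads are 22 mm wide; open, the fingers measure 114 mm over their backs; the gripper's body (76 mm by 85 mm) begins 54 mm behind the grasp point. The pads swing forward as they close: fully open they stand 13 mm farther back than shut.
Start: joints at [-0.827, 0.359, 0.012, 0, -1.224, -0.288], TCP at [0.297, -0.606, 0.231] pointing down, gripper open.
Joint ranges: [-3.07, 3.07], [-1.43, 2.12], [-1.02, 1.25], [-3.03, 1.67], [-3.05, -0], [-3.03, 3.03]. Speed limits (rad/s): [2.39, 2.39, 3.01, 3.14, 3.14, 3.14].

## Interface

Orientations are given as a rotation vector (axis times angle).
In Python, from plant import r, camera, calibration, job_done, regions_of gives the robot as it stands.
- The arm moves only by the tool play_rows, never from a script. Its argument "series" is a list of rows, each an object of numbers: "hand": the gripper command: -1 is shut, 1 is fully open, values between are in proportion; "tx", "ty", "tz": the shift along the world's x, y, z in mm; "wx", "wy", "wz": the turn, a rotation vector about the world's x, y, z in rad. A call has 1 to 10 rows; each row shifts and turns the commanded pose from where the row before left it; what a row does not reach is not made up. A row lasts 1/8 s, in which the tool goes at most 62.5 mm and 10.7 degrees, less where a joint would pass 70% of its speed; a pose out of reach is approached as far as the arm can. A call with a gripper value outside its range is refused whole. The fingers move at their own pace and stop on an object; the grip force is fixed at half the most. Time passes only in rows, so rows that do not move let the fingers close. It gives the time, the measured TCP pose, the force and the opening at its end, in the units of the state.
- r.get_obs(): the state, without advancing time (a new reading comes with each control period).
- camera(name): name is "scene" or "top" or "wrist"; returns the picture (420x560x3 uint8, blue, green, red); there is no depth.
- calibration(name): a dict with "intrinsics" (3x3 intrinsics, pixels), "cam_to_world" (4x4, takes a point from camera to world coordinates); the wrist camera has in their place "mount" (4x4, takes a point from camera to tool coordinates, whose origin is the TCP and whose axes are the flange's). Camera axes: x right, y down, z forward; pixel columns grow to the right and rows downward; lengths in m; the calibration is good to about 2 mm. A picture is of the moment at which its call begins: read the wrist's pose just before it. calibration takes no time and is no camera call.
- job_done(): hands the job in, once; it reports no verdict.
Trained networks look in the newest picture that a camera, given by its name, has taken for a name from the list of things; names that differ only in an ending like _2 or _b are one class to them, and where a whole thing is asked for, a point or a joint stands for the part that bears it (a point fixed in the world has none). Each returns a list of dicts, best first, with "confidence" (0 to 1); they miss things now and then, are a little off and sometimes report something else, mostly with a low value. They report only what shows in the picture. A call takes as long as a camera call. They do not tell look-alikes from the thing itself.
- regions_of(camera, thing): "mask" (420x560 bool, what is visible of it) and "location" ([row, column] in pixels, amid what is visible of it).
The state is a dict: "time": time; "joint_pos": joint angles; "joint_vel": joint speeds; "joint_efforts": joint torques, N m; "tcp_pos": TCP position; "tool_rot": TCP orientation; "force": force on the tool from outside, world axes, zero at the start; "ft_torque": the same for the moment, N m; "opening": finger opening in m.
Only numpy, scipy, OpenCV 4.12 (cv2) and the standard library are available. Lean on these libraries where they do the work, as an engineer would, in place of code of your own. Each camera call takes 0.05 s, during which the arm holds its last target.

## Task

Measure how deep the open sensor pocket in the test pipe is: take the depth gauge out of its stand and lower its rod into the pocket, letting the rim push the sliding collar up the rod, until the rod gently rests on the bottom of the pocket. Then put the gauge back in its stand, upright and fully home, with the collar still marking the depth, and let go. Never press or knock hard in the pocket, and do not disturb the jar and the loose dial.

Things in the scene. Friction and masses are not known exactly. Their poses are not given: they have to be found in the camera images.
- gauge_mid (a point): Depth gauge: loose upright steel rod 12 mm in diameter with a black round handle on top, 162 mm long overall, about 190 g. This point is on its axis half-way up, 81 mm above the rod's tip; z axis up along the rod. It starts upright in the stand.
- gauge_handle (a point): Centre of the gauge's handle, 136 mm above the rod's tip: the place to grasp from above. The handle is 22 mm in diameter and 52 mm high; right below it sits a steel flange 30 mm wide, 5 mm thick (105 to 110 mm above the tip), which the finger ends must stay just clear of. z axis up.
- gauge_tip (a point): Flat lower end of the gauge's rod, on its axis (tapered to 8 mm over the last 4 mm); z axis up along the rod. Bare rod from here to the flange, 105 mm.
- collar (a joint): Brass collar (32 mm in diameter, 12 mm high) on the gauge's rod; stays where it is pushed, sliding it takes about 4 N. Value in m, growing upwards, 0 to 0.052, at first 0 to 0.010: its underside is 0.040 + value above the rod's tip. With the rod on the bottom and the collar on the rim, 0.040 + value is the depth.
- pocket_mouth (a point): Centre of the sensor pocket's mouth, level with the rim, 105 mm above the table, z up. A vertical blind hole 15 mm in diameter, bevelled out 4 mm at the mouth, in a square 46 mm steel flange on the tee of one of three fixed test pipes (194 mm long). Depth not known beforehand: 58 to 82 mm; hard bottom, knocked if met faster than 20 mm/s. The other two pipes, up to 127 mm high, carry a domed cap and a lever valve.
- stand_mouth (a point): Centre of the mouth of the gauge's stand, 45 mm above the table; z axis up. A fixed aluminium block 66 x 66 x 45 mm with a vertical blind round hole 14 mm in diameter, 32 mm deep, bevelled out 4 mm at the mouth. With the gauge home its tip is 32 mm below this point and its collar stays clear above the block.
- jar: Loose closed jar, 52 mm in diameter, 70 mm high, standing on the table; origin at the centre of its underside. To be left alone.
- dial: Loose round dial pressure gauge, 60 mm in diameter, 28 mm high, lying face up, with a brass stem out of its side along its x axis to 58 mm from the centre; origin at the centre of its underside. To be left alone.
There are look-alikes about, which are no part of the job. Leave any orange or red look-alike of the part that bears gauge_mid alone.

How it is judged:
By the outcome, as a careful person would: the job done as asked, in the order asked, and still so for the second after the job is handed in, with the robot touching nothing.
It also fails if it takes over 51 s, if anything falls off the work surface, if the arm or the gripper's body presses on something with over 40 N, if the wrist force passes 120 N, or if a joint passes its speed limit or range.

## Working session

There is one attempt and no reset: what is moved stays moved. The work goes in short steps, Python scripts to look and compute and a tool call to move; the robot and the scene stay as the last step left them, time stands still between calls to the robot, and variables do not carry over. Pictures are saved under pics/ and viewed, and the job is handed in when it is done.

Besides the shell and the picture viewer there is one more tool, called after "Emit:" by a JSON object that holds its "op" and its "data", one argument or row to a line. play_rows: Moves the arm, as the interface text tells. Its arguments: {"type":"object","properties":{"series":{"type":"array","items":{"type":"object","properties":{"hand":{"type":"number"},"tx":{"type":"number"},"ty":{"type":"number"},"tz":{"type":"number"},"wx":{"type":"number"},"wy":{"type":"number"},"wz":{"type":"number"}}}}},"required":["series"]}

```bash
ls; mkdir -p pics; python3 - <<'E'
from plant import r,camera,calibration,regions_of
import cv2,numpy as np
o=r.get_obs();print({k:np.round(v,3) for k,v in o.items()})
for n in("scene","top","wrist"):
    im=camera(n);cv2.imwrite(f"pics/{n}0.png",im)
    c=calibration(n);print(n,{k:np.round(v,4).tolist() for k,v in c.items()})
    for t in(["gauge_mid","jar","dial","collar","pocket_mouth","stand_mouth","gauge_tip","gauge_handle"] if n!="wrist" else []):
        try: print(n,t,[(round(float(d["confidence"]),2),np.round(d["location"],1).tolist(),int(d["mask"].sum())) for d in regions_of(n,t)])
        except Exception as e: print(t,e)
print(r.get_obs()["time"])
E
```

```text
pics
{'time': np.float64(0.0), 'joint_pos': array([-0.827,  0.359,  0.011, -0.   , -1.224, -0.288]), 'joint_vel': array([ 0.001,  0.001,  0.001,  0.   ,  0.001, -0.002]), 'joint_efforts': array([ 1.0000e-03, -5.8332e+01,  2.9341e+01,  6.9360e+00, -6.0000e-03,
        0.0000e+00]), 'tcp_pos': array([ 0.297, -0.606,  0.23 ]), 'tool_rot': array([ 7.10e-01, -3.06e+00, -2.00e-03]), 'force': array([ 0.502, -0.717,  0.519]), 'ft_torque': array([-0.017,  0.022,  0.003]), 'opening': np.float64(0.085)}
scene {'intrinsics': [[402.9858, 0.0, 282.1143], [0.0, 402.9858, 214.6889], [0.0, 0.0, 1.0]], 'cam_to_world': [[-0.0025, 0.6852, -0.7284, 1.1733], [0.9999, 0.0106, 0.0065, 0.0211], [0.0121, -0.7283, -0.6852, 0.7015], [0.0, 0.0, 0.0, 1.0]]}
scene gauge_mid [(0.97, [195.2, 296.3], 519), (0.95, [194.3, 341.1], 435), (0.84, [210.8, 352.3], 519)]
scene jar [(0.75, [203.3, 140.4], 667)]
scene dial [(0.67, [213.4, 390.8], 528)]
scene collar [(0.6, [213.1, 291.9], 53), (0.42, [210.9, 337.2], 60)]
scene pocket_mouth [(0.81, [262.7, 144.9], 4004), (0.37, [197.2, 293.9], 496)]
scene stand_mouth [(0.95, [23
[... 581 characters left out ...]
82, [258.7, 456.1], 775)]
top dial [(0.71, [263.8, 144.1], 906)]
top collar [(0.49, [220.4, 202.5], 109), (0.42, [240.2, 268.2], 44)]
top pocket_mouth [(0.77, [174.4, 411.5], 3851)]
top stand_mouth [(0.64, [242.1, 267.7], 1463)]
top gauge_tip [(0.95, [213.3, 192.1], 435), (0.76, [248.1, 207.2], 335), (0.6, [230.3, 261.2], 293), (0.56, [240.7, 268.8], 1583)]
top gauge_handle [(0.82, [230.3, 264.7], 344), (0.77, [216.4, 191.2], 437), (0.55, [247.2, 206.2], 387)]
wrist {'intrinsics': [[303.3633, 0.0, 282.2075], [0.0, 303.3633, 207.4264], [0.0, 0.0, 1.0]], 'mount': [[0.0005, -0.9655, -0.2604, 0.0656], [1.0, 0.0006, -0.0003, 0.0001], [0.0005, -0.2604, 0.9655, -0.1433], [0.0, 0.0, 0.0, 1.0]]}
0.95
```

View pics/scene0.png

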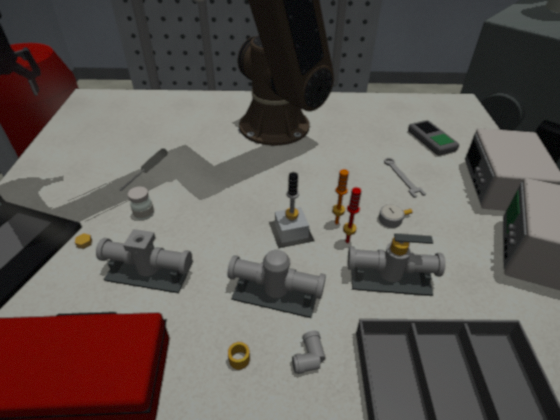

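View pics/top0.png

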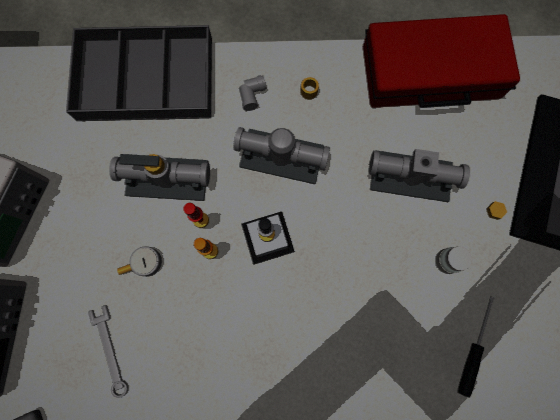

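```bash
python3 - <<'E'
import cv2
a=cv2.imread("pics/scene0.png")[150:300,80:430];cv2.imwrite("pics/s_crop.png",cv2.resize(a,None,fx=2.25,fy=2.25,interpolation=2))
a=cv2.imread("pics/top0.png")[120:300,110:490];cv2.imwrite("pics/t_crop.png",cv2.resize(a,None,fx=2.1,fy=2.1,interpolation=2))
E
```

```text
(no output)
```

View pics/s_crop.png

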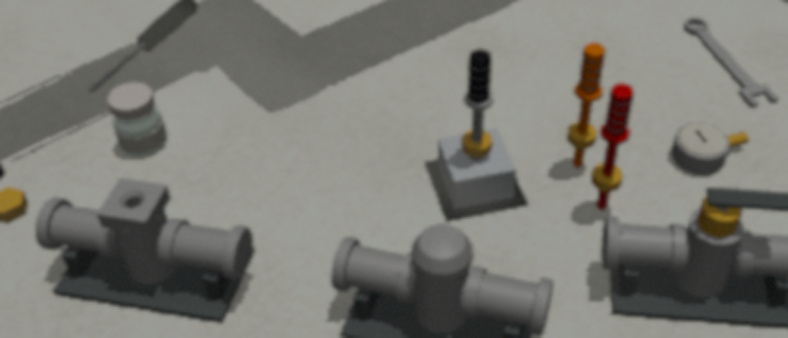

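View pics/t_crop.png

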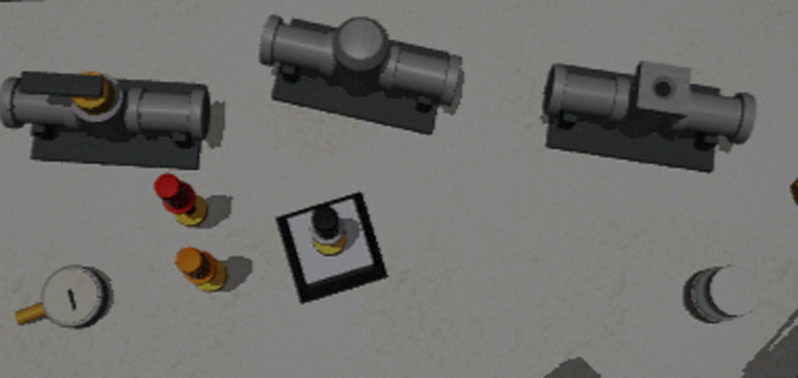

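The gauge that fits is the black-handled one in the stand, at scene (293,190) and top (265,228). The orange one at (342,190) and the red one at (353,205) are look-alikes. The open pocket is the square flange with a hole, at scene (139,240) and top (426,162). The other two pipes carry a dome and a lever.

```bash
cat > h.py <<'E'
import numpy as np,cv2
from scipy.spatial.transform import Rotation as R
from plant import r,camera,calibration,regions_of,job_done
def cam(n,obs=None):
    c=calibration(n);K=np.array(c["intrinsics"])
    if n=="wrist":
        T=np.eye(4);T[:3,:3]=R.from_rotvec(obs["tool_rot"]).as_matrix();T[:3,3]=obs["tcp_pos"];M=T@np.array(c["mount"])
    else: M=np.array(c["cam_to_world"])
    return K,M
def onz(n,u,v,z,obs=None):
    K,M=cam(n,obs);d=M[:3,:3]@np.linalg.solve(K,[u,v,1]);return M[:3,3]+d*(z-M[2,3])/d[2]
def proj(n,P,obs=None):
    K,M=cam(n,obs);q=(np.atleast_2d(P)-M[:3,3])@M[:3,:3];q=q@K.T;return q[:,:2]/q[:,2:]
def circ(c,rad,n=60):
    a=np.linspace(0,2*np.pi,n);return np.c_[c[0]+rad*np.cos(a),c[1]+rad*np.sin(a),np.full(n,c[2])]
E
python3 - <<'E'
from h import *
print("handle top",onz("top",264.8,223.5,.175),onz("scene",293.8,175,.175))
print("pocket",onz("top",425.7,161.9,.105),onz("scene",80+133/2.25,150+202/2.25,.105))
# block top corners from top cam
t=cv2.imread("pics/top0.png");s=cv2.imread("pics/scene0.png")
for nm,im,x,y in(("top",t,235,200),("scene",s,265,160),("top",t,395,135),("scene",s,115,220)):
    cv2.imwrite(f"pics/z_{nm}_{x}.png",cv2.resize(im[y:y+70,x:x+70],None,fx=8,fy=8,interpolation=cv2.INTER_CUBIC))
a=np.vstack([np.hstack([cv2.imread(f"pics/z_{n}.png") for n in p]) for p in(("top_235","scene_265"),("top_395","scene_115"))])
cv2.imwrite("pics/z.png",cv2.resize(a,(600,600)))
E
```

```text
handle top [0.48863018 0.04886928 0.175     ] [0.48983945 0.05070231 0.175     ]
pocket [ 0.61385827 -0.26218129  0.105     ] [ 0.61743005 -0.26109627  0.105     ]
```

View pics/z.png

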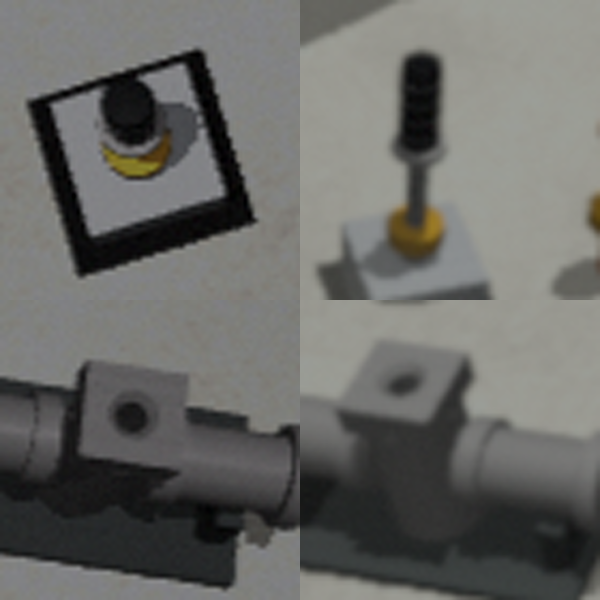

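Emit:
{"op": "play_rows", "data": {
  "series": [
    {"hand": 1, "tx": 17, "ty": 57, "tz": 4},
    {"hand": 1, "tx": 17, "ty": 57, "tz": 4},
    {"hand": 1, "tx": 17, "ty": 57, "tz": 4},
    {"hand": 1, "tx": 17, "ty": 57, "tz": 4},
    {"hand": 1, "tx": 17, "ty": 57, "tz": 4},
    {"hand": 1, "tx": 17, "ty": 57, "tz": 4},
    {"hand": 1, "tx": 17, "ty": 57, "tz": 4},
    {"hand": 1, "tx": 17, "ty": 57, "tz": 4},
    {"hand": 1, "tx": 17, "ty": 57, "tz": 4},
    {"hand": 1, "tx": 17, "ty": 57, "tz": 4}
  ]
}}

```text
$.series[0]: bad value
```

```bash
python3 - <<'E'
from h import *
print("orange",onz("top",204,243,.162),"red",onz("top",192.5,209,.162))
print(r.get_obs()["tcp_pos"])
E
```

```text
orange [0.45926112 0.15508326 0.162     ] red [0.51986176 0.17608567 0.162     ]
[ 0.29707463 -0.60606162  0.23130984]
```

Emit:
{"op": "play_rows", "data": {
  "series": [
    {"hand": 1, "tx": 17, "ty": 57, "tz": 4, "wx": 0, "wy": 0, "wz": 0},
    {"hand": 1, "tx": 17, "ty": 57, "tz": 4, "wx": 0, "wy": 0, "wz": 0},
    {"hand": 1, "tx": 17, "ty": 57, "tz": 4, "wx": 0, "wy": 0, "wz": 0},
    {"hand": 1, "tx": 17, "ty": 57, "tz": 4, "wx": 0, "wy": 0, "wz": 0},
    {"hand": 1, "tx": 17, "ty": 57, "tz": 4, "wx": 0, "wy": 0, "wz": 0},
    {"hand": 1, "tx": 17, "ty": 57, "tz": 4, "wx": 0, "wy": 0, "wz": 0},
    {"hand": 1, "tx": 17, "ty": 57, "tz": 4, "wx": 0, "wy": 0, "wz": 0},
    {"hand": 1, "tx": 17, "ty": 57, "tz": 4, "wx": 0, "wy": 0, "wz": 0},
    {"hand": 1, "tx": 17, "ty": 57, "tz": 4, "wx": 0, "wy": 0, "wz": 0},
    {"hand": 1, "tx": 17, "ty": 57, "tz": 4, "wx": 0, "wy": 0, "wz": 0}
  ]
}}

```text
time: 2.2
tcp_pos: [0.4673, -0.0341, 0.272]
tool_rot: [-0.71, 3.059, 0.0]
force: [1.7, -1.0, 0.3]
opening: 0.0855
```

Emit:
{"op": "play_rows", "data": {
  "series": [
    {"hand": 1, "tx": 11, "ty": 42, "tz": -5, "wx": 0, "wy": 0, "wz": 0},
    {"hand": 1, "tx": 11, "ty": 42, "tz": -5, "wx": 0, "wy": 0, "wz": 0},
    {"hand": 1, "tx": 0, "ty": 0, "tz": 0, "wx": 0, "wy": 0, "wz": 0},
    {"hand": 1, "tx": 0, "ty": 0, "tz": 0, "wx": 0, "wy": 0, "wz": 0}
  ]
}}

```text
time: 2.7
tcp_pos: [0.4889, 0.0479, 0.2613]
tool_rot: [0.711, -3.06, 0.0]
force: [1.0, -0.4, 0.3]
opening: 0.0855
```

```bash
python3 - <<'E'
from h import *
o=r.get_obs();im=camera("wrist");cv2.imwrite("pics/w1.png",im)
print(o["tcp_pos"],o["tool_rot"],o["joint_pos"],o["force"])
P=np.array([.489,.050,.175])
for z in(.175,.045): print(proj("wrist",[P[0],P[1],z],o))
for z,rad in((.175,.011),(.123,.015)):
    cv2.polylines(im,[np.int32(proj("wrist",circ([*P[:2],z],rad),o)*16)],True,(0,255,0),1,shift=4)
cv2.imwrite("pics/w1o.png",im)
E
```

```text
[0.48893339 0.04792155 0.26131743] [ 7.10897062e-01 -3.05990082e+00  1.72919015e-04] [ 4.98823281e-01  3.20848498e-02 -3.32918642e-01  5.72468146e-05
 -1.20601193e+00 -1.61308566e+00] [ 1.04263413 -0.37832864  0.2691149 ]
[[284.53193727 213.22105476]]
[[283.78913413 183.07882909]]
```

View pics/w1o.png

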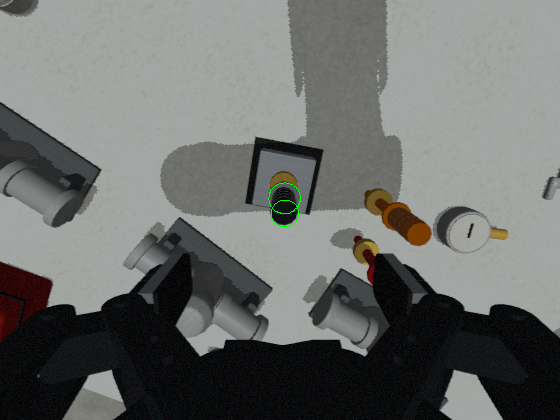

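```bash
python3 - <<'E'
import cv2,numpy as np
a=cv2.imread("pics/w1o.png")[130:240,235:335];b=cv2.imread("pics/w1.png")[130:240,235:335]
c=cv2.resize(np.hstack([a,b]),None,fx=4,fy=4,interpolation=cv2.INTER_CUBIC)
cv2.imwrite("pics/w1z.png",cv2.convertScaleAbs(c,alpha=1.6,beta=20))
E
```

```text
(no output)
```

View pics/w1z.png

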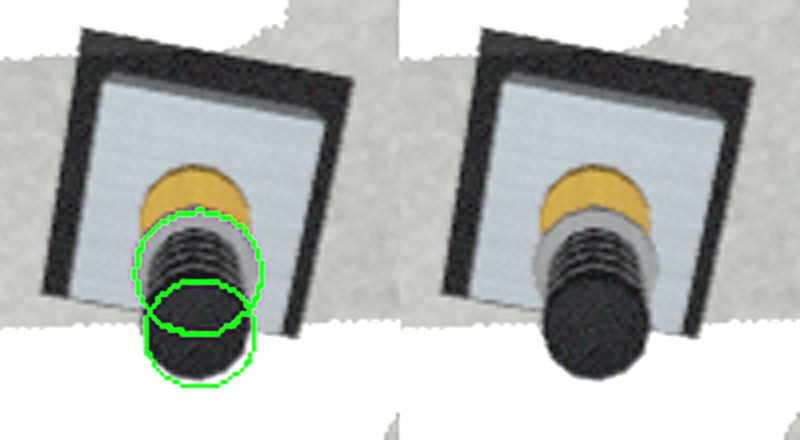

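```bash
python3 - <<'E'
from h import *
o=r.get_obs()
print(onz("wrist",283.9,211,.175,o),onz("wrist",283.9,130+250/4,.123,o))
print(R.from_rotvec(o["tool_rot"]).as_matrix().round(3))
E
```

```text
[0.48763408 0.04835789 0.175     ] [0.48432972 0.04701334 0.123     ]
[[-0.898 -0.44   0.   ]
 [-0.44   0.898  0.   ]
 [-0.    -0.    -1.   ]]
```

Emit:
{"op": "play_rows", "data": {
  "series": [
    {"hand": 1, "tx": -1, "ty": 1, "tz": -30, "wx": 0, "wy": 0, "wz": 0},
    {"hand": 1, "tx": 0, "ty": 0, "tz": -40, "wx": 0, "wy": 0, "wz": 0},
    {"hand": 1, "tx": 0, "ty": 0, "tz": -40, "wx": 0, "wy": 0, "wz": 0},
    {"hand": 1, "tx": 0, "ty": 0, "tz": -20, "wx": 0, "wy": 0, "wz": 0},
    {"hand": 1, "tx": 0, "ty": 0, "tz": 0, "wx": 0, "wy": 0, "wz": 0}
  ]
}}

```text
time: 3.38
tcp_pos: [0.4872, 0.0475, 0.1304]
tool_rot: [0.707, -3.058, 0.001]
force: [0.5, -0.3, -0.6]
opening: 0.0854
```

```bash
python3 - <<'E'
from h import *
o=r.get_obs();im=camera("wrist");print(o["tcp_pos"],o["force"])
s=camera("scene")
cv2.imwrite("pics/w2.png",np.hstack([cv2.resize(im[150:420,130:430],(400,360)),cv2.resize(s[140:275,220:370],(400,360),interpolation=2)]))
E
```

```text
[0.48715526 0.04752732 0.13037528] [ 0.49693516 -0.28269158 -0.64738219]
```

View pics/w2.png

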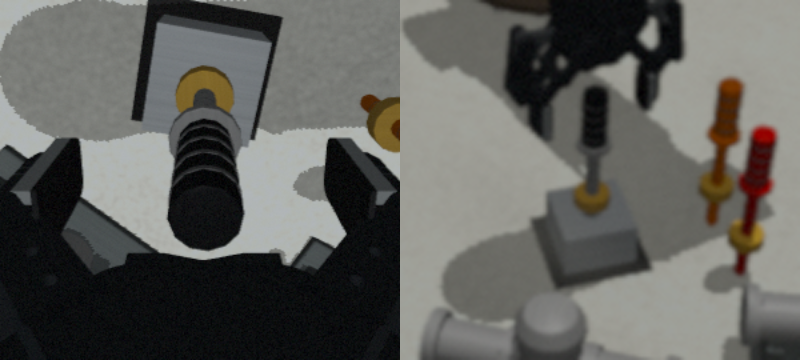

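Emit:
{"op": "play_rows", "data": {
  "series": [
    {"hand": -1, "tx": 0, "ty": 0, "tz": 0, "wx": 0, "wy": 0, "wz": 0},
    {"hand": -1, "tx": 0, "ty": 0, "tz": 0, "wx": 0, "wy": 0, "wz": 0},
    {"hand": -1, "tx": 0, "ty": 0, "tz": 0, "wx": 0, "wy": 0, "wz": 0},
    {"hand": -1, "tx": 0, "ty": 0, "tz": 0, "wx": 0, "wy": 0, "wz": 0},
    {"hand": -1, "tx": 0, "ty": 0, "tz": 0, "wx": 0, "wy": 0, "wz": 0},
    {"hand": -1, "tx": 0, "ty": 0, "tz": 0, "wx": 0, "wy": 0, "wz": 0}
  ]
}}

```text
time: 4.22
tcp_pos: [0.4885, 0.049, 0.1317]
tool_rot: [-0.71, 3.059, -0.0]
force: [-0.3, 0.7, 5.9]
opening: 0.0207
```

```bash
python3 - <<'E'
from h import *
o=r.get_obs();im=camera("wrist");print({k:np.round(o[k],4) for k in("time","tcp_pos","tool_rot","force","ft_torque","opening")})
cv2.imwrite("pics/w3.png",im)
E
```

```text
{'time': np.float64(4.225), 'tcp_pos': array([0.4885, 0.049 , 0.1317]), 'tool_rot': array([-7.1010e-01,  3.0595e+00, -2.0000e-04]), 'force': array([-0.3452,  0.7338,  5.8504]), 'ft_torque': array([-0.0747,  0.214 , -0.0199]), 'opening': np.float64(0.0207)}
```

View pics/w3.png

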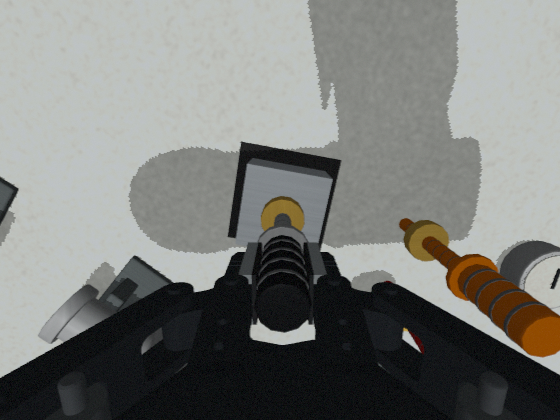

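Emit:
{"op": "play_rows", "data": {
  "series": [
    {"hand": -1, "tx": 0, "ty": 0, "tz": 15, "wx": 0, "wy": 0, "wz": 0},
    {"hand": -1, "tx": 0, "ty": 0, "tz": 40, "wx": 0, "wy": 0, "wz": 0},
    {"hand": -1, "tx": 0, "ty": 0, "tz": 50, "wx": 0, "wy": 0, "wz": 0},
    {"hand": -1, "tx": 6, "ty": -27, "tz": 30, "wx": 0, "wy": 0, "wz": 0},
    {"hand": -1, "tx": 12, "ty": -56, "tz": 0, "wx": 0, "wy": 0, "wz": 0},
    {"hand": -1, "tx": 12, "ty": -56, "tz": 0, "wx": 0, "wy": 0, "wz": 0},
    {"hand": -1, "tx": 12, "ty": -56, "tz": 0, "wx": 0, "wy": 0, "wz": 0},
    {"hand": -1, "tx": 12, "ty": -56, "tz": 0, "wx": 0, "wy": 0, "wz": 0},
    {"hand": -1, "tx": 12, "ty": -56, "tz": 0, "wx": 0, "wy": 0, "wz": 0},
    {"hand": -1, "tx": 6, "ty": -30, "tz": 0, "wx": 0, "wy": 0, "wz": 0}
  ]
}}

```text
time: 5.52
tcp_pos: [0.5596, -0.2905, 0.2659]
tool_rot: [0.706, -3.06, -0.001]
force: [0.5, 1.0, -2.2]
opening: 0.0207
```

Emit:
{"op": "play_rows", "data": {
  "series": [
    {"hand": -1, "tx": 0, "ty": 0, "tz": 0, "wx": 0, "wy": 0, "wz": 0},
    {"hand": -1, "tx": 0, "ty": 0, "tz": 0, "wx": 0, "wy": 0, "wz": 0},
    {"hand": -1, "tx": 0, "ty": 0, "tz": 0, "wx": 0, "wy": 0, "wz": 0}
  ]
}}

```text
time: 5.9
tcp_pos: [0.56, -0.2871, 0.2667]
tool_rot: [-0.711, 3.06, 0.0]
force: [-0.0, 0.2, -2.5]
opening: 0.0208
```

```bash
python3 - <<'E'
from h import *
o=r.get_obs();im=camera("wrist");s=camera("scene");print({k:np.round(o[k],4) for k in("time","tcp_pos","tool_rot","force","ft_torque","opening")})
cv2.imwrite("pics/w4.png",im);cv2.imwrite("pics/s4.png",s)
cv2.imwrite("pics/s4z.png",cv2.resize(s[120:300,60:260],None,fx=3,fy=3,interpolation=2))
E
```

```text
{'time': np.float64(5.9), 'tcp_pos': array([ 0.56  , -0.2871,  0.2667]), 'tool_rot': array([-7.1130e-01,  3.0597e+00,  2.0000e-04]), 'force': array([-0.0244,  0.1604, -2.5016]), 'ft_torque': array([-0.0289, -0.0053, -0.0012]), 'opening': np.float64(0.0208)}
```

View pics/w4.png

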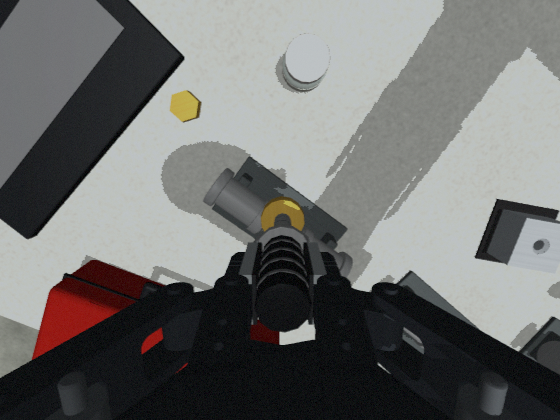

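View pics/s4z.png

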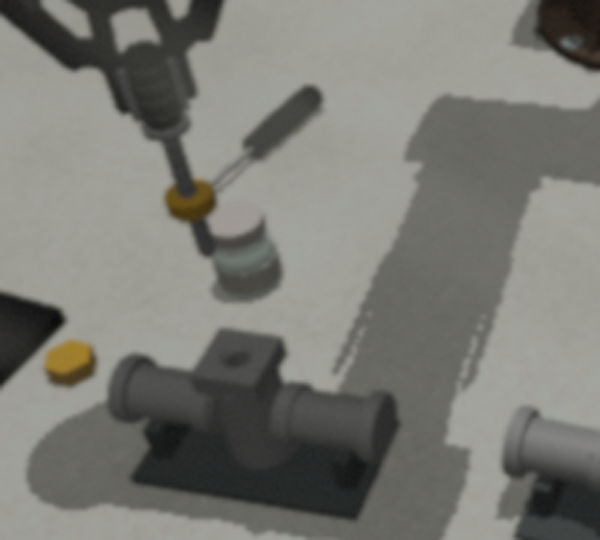

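Emit:
{"op": "play_rows", "data": {
  "series": [
    {"hand": -1, "tx": 50, "ty": 24, "tz": 0, "wx": 0, "wy": 0, "wz": 0},
    {"hand": -1, "tx": 50, "ty": 24, "tz": 0, "wx": 0, "wy": 0, "wz": 0},
    {"hand": -1, "tx": 0, "ty": 0, "tz": 0, "wx": 0, "wy": 0, "wz": 0},
    {"hand": -1, "tx": 0, "ty": 0, "tz": 0, "wx": 0, "wy": 0, "wz": 0}
  ]
}}

```text
time: 6.5
tcp_pos: [0.66, -0.2392, 0.2659]
tool_rot: [0.712, -3.059, -0.0]
force: [-0.3, -0.8, -2.2]
opening: 0.0207
```

```bash
python3 - <<'E'
from h import *
o=r.get_obs();im=camera("wrist");s=camera("scene");print({k:np.round(o[k],4) for k in("time","tcp_pos","tool_rot","force","ft_torque","opening")})
cv2.imwrite("pics/w5.png",im);cv2.imwrite("pics/s5.png",s)
P=[.6155,-.2617,.105];print(proj("wrist",P,o))
cv2.imwrite("pics/w5z.png",cv2.convertScaleAbs(cv2.resize(im[90:270,190:390],None,fx=3.3,fy=3.3,interpolation=2),alpha=1.5))
E
```

```text
{'time': np.float64(6.5), 'tcp_pos': array([ 0.66  , -0.2392,  0.2659]), 'tool_rot': array([ 7.1160e-01, -3.0591e+00, -5.0000e-04]), 'force': array([-0.3381, -0.7532, -2.1642]), 'ft_torque': array([-0.0766,  0.0917, -0.0194]), 'opening': np.float64(0.0207)}
[[281.66935819 142.38448315]]
```

View pics/w5z.png

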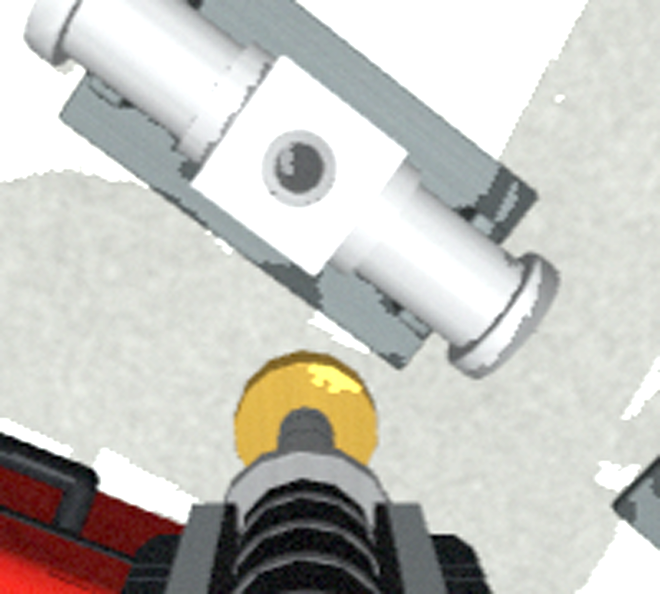

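```bash
python3 - <<'E'
from h import *
o=r.get_obs();im=cv2.imread("pics/w5.png")
print("pocket",onz("wrist",280.7,140.8,.105,o))
T=R.from_rotvec(o["tool_rot"]).as_matrix();tip=o["tcp_pos"]+T@[0,0,.1187];print("tip nominal",tip)
for h,rad,c in((.110,.015,(0,255,0)),(.105,.015,(0,255,0)),(.052,.016,(255,0,255)),(.057,.016,(255,255,0))):
    cv2.polylines(im,[np.int32(proj("wrist",circ(tip+[0,0,h],rad),o)*16)],True,c,1,shift=4)
cv2.polylines(im,[np.int32(proj("wrist",circ(onz("wrist",280.7,140.8,.105,o),.0115),o)*16)],True,(0,0,255),1,shift=4)
cv2.imwrite("pics/w5o.png",cv2.resize(im[120:270,220:350],None,fx=4,fy=4,interpolation=2))
E
```

```text
pocket [ 0.61423091 -0.26407515  0.105     ]
tip nominal [ 0.65954043 -0.24014124  0.14808547]
```

View pics/w5o.png

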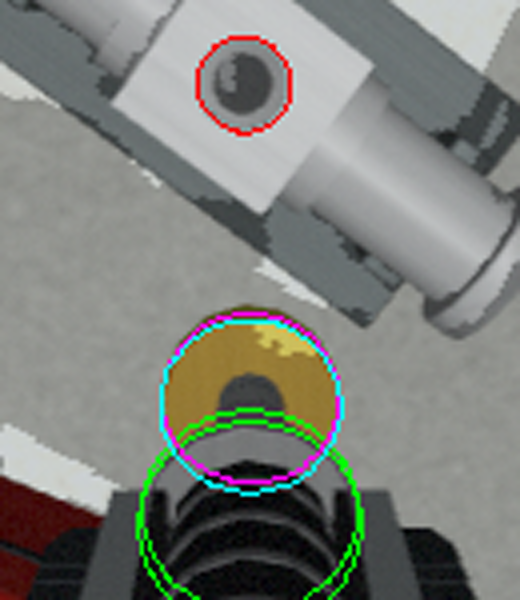

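Emit:
{"op": "play_rows", "data": {
  "series": [
    {"hand": -1, "tx": -23, "ty": -11.5, "tz": 0, "wx": 0, "wy": 0, "wz": 0},
    {"hand": -1, "tx": -23, "ty": -11.5, "tz": 0, "wx": 0, "wy": 0, "wz": 0},
    {"hand": -1, "tx": 0, "ty": 0, "tz": -15, "wx": 0, "wy": 0, "wz": 0},
    {"hand": -1, "tx": 0, "ty": 0, "tz": -15, "wx": 0, "wy": 0, "wz": 0},
    {"hand": -1, "tx": 0, "ty": 0, "tz": -5, "wx": 0, "wy": 0, "wz": 0},
    {"hand": -1, "tx": 0, "ty": 0, "tz": 0, "wx": 0, "wy": 0, "wz": 0},
    {"hand": -1, "tx": 0, "ty": 0, "tz": 0, "wx": 0, "wy": 0, "wz": 0}
  ]
}}

```text
time: 7.48
tcp_pos: [0.6146, -0.263, 0.2315]
tool_rot: [-0.71, 3.06, -0.001]
force: [0.2, -0.3, -2.5]
opening: 0.0208
```

```bash
python3 - <<'E'
from h import *
o=r.get_obs();s=camera("scene");t=camera("top");print({k:np.round(o[k],4) for k in("time","tcp_pos","tool_rot","force","ft_torque","opening")})
T=R.from_rotvec(o["tool_rot"]).as_matrix();tip=o["tcp_pos"]+T@[0,0,.1187]
print("tip",tip)
for im,n in((s,"scene"),(t,"top")):
    cv2.imwrite(f"pics/{n}6.png",im)
    im=im.copy()
    cv2.polylines(im,[np.int32(proj(n,circ([.6142,-.2632,.105],.0115),o)*16)],True,(0,0,255),1,shift=4)
    cv2.polylines(im,[np.int32(proj(n,circ(tip,.004),o)*16)],True,(0,255,0),1,shift=4)
    cv2.imwrite(f"pics/{n}6o.png",im)
s2=cv2.imread("pics/scene6o.png")[185:275,100:190];cv2.imwrite("pics/q.png",cv2.resize(np.hstack([s[185:275,100:190],s2]),None,fx=4.4,fy=4.4,interpolation=2))
t2=cv2.imread("pics/top6o.png")[110:210,375:475];cv2.imwrite("pics/q2.png",cv2.resize(t2,None,fx=4,fy=4,interpolation=2))
E
```

```text
{'time': np.float64(7.475), 'tcp_pos': array([ 0.6146, -0.263 ,  0.2315]), 'tool_rot': array([-7.104e-01,  3.060e+00, -5.000e-04]), 'force': array([ 0.1667, -0.3423, -2.5095]), 'ft_torque': array([-0.0197, -0.0099,  0.0646]), 'opening': np.float64(0.0208)}
tip [ 0.61463263 -0.26304285  0.11282311]
```

View pics/q.png

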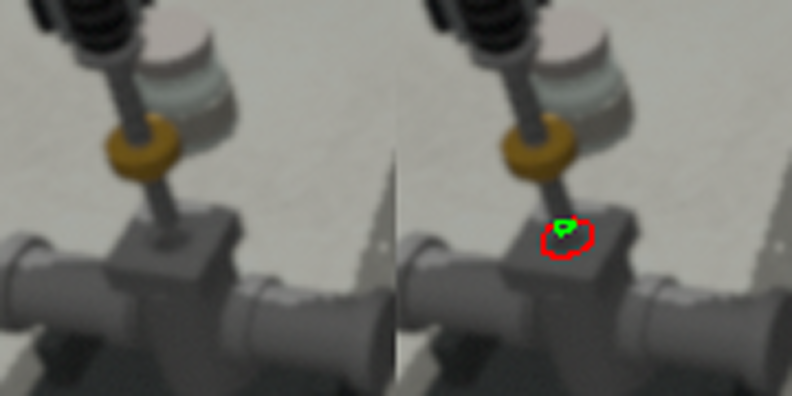

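View pics/q2.png

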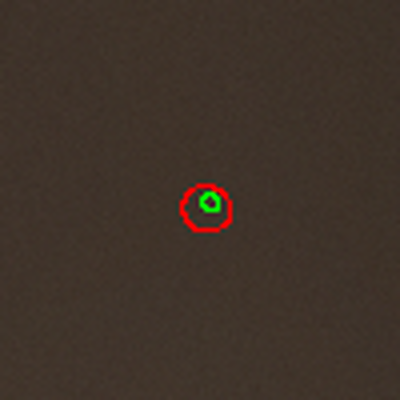

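Emit:
{"op": "play_rows", "data": {
  "series": [
    {"hand": -1, "tx": 0, "ty": 0, "tz": -3, "wx": 0, "wy": 0, "wz": 0},
    {"hand": -1, "tx": 0, "ty": 0, "tz": -3, "wx": 0, "wy": 0, "wz": 0},
    {"hand": -1, "tx": 0, "ty": 0, "tz": -3, "wx": 0, "wy": 0, "wz": 0},
    {"hand": -1, "tx": 0, "ty": 0, "tz": -2, "wx": 0, "wy": 0, "wz": 0},
    {"hand": -1, "tx": 0, "ty": 0, "tz": -2, "wx": 0, "wy": 0, "wz": 0},
    {"hand": -1, "tx": 0, "ty": 0, "tz": -2, "wx": 0, "wy": 0, "wz": 0}
  ]
}}

```text
time: 8.32
tcp_pos: [0.6141, -0.2631, 0.2162]
tool_rot: [-0.71, 3.06, -0.0]
force: [-0.1, -0.6, -1.8]
opening: 0.0205
```

Emit:
{"op": "play_rows", "data": {
  "series": [
    {"hand": -1, "tx": 0, "ty": 0, "tz": -3, "wx": 0, "wy": 0, "wz": 0},
    {"hand": -1, "tx": 0, "ty": 0, "tz": -4, "wx": 0, "wy": 0, "wz": 0},
    {"hand": -1, "tx": 0, "ty": 0, "tz": -4, "wx": 0, "wy": 0, "wz": 0},
    {"hand": -1, "tx": 0, "ty": 0, "tz": -4, "wx": 0, "wy": 0, "wz": 0},
    {"hand": -1, "tx": 0, "ty": 0, "tz": -4, "wx": 0, "wy": 0, "wz": 0},
    {"hand": -1, "tx": 0, "ty": 0, "tz": -4, "wx": 0, "wy": 0, "wz": 0}
  ]
}}

```text
time: 9.07
tcp_pos: [0.6141, -0.2631, 0.193]
tool_rot: [0.71, -3.06, -0.0]
force: [0.2, -0.3, -2.6]
opening: 0.021
```

```bash
python3 - <<'E'
from h import *
o=r.get_obs();s=camera("scene");w=camera("wrist");print({k:np.round(o[k],4) for k in("time","tcp_pos","tool_rot","force","ft_torque","opening")})
cv2.imwrite("pics/q3.png",np.hstack([cv2.resize(s[165:265,90:190],(390,390),interpolation=2),cv2.resize(w[150:300,210:360],(390,390),interpolation=2)]))
E
```

```text
{'time': np.float64(9.075), 'tcp_pos': array([ 0.6141, -0.2631,  0.193 ]), 'tool_rot': array([ 7.0980e-01, -3.0603e+00, -1.0000e-04]), 'force': array([ 0.1654, -0.3368, -2.5803]), 'ft_torque': array([-0.0152,  0.0559,  0.0246]), 'opening': np.float64(0.021)}
```

View pics/q3.png

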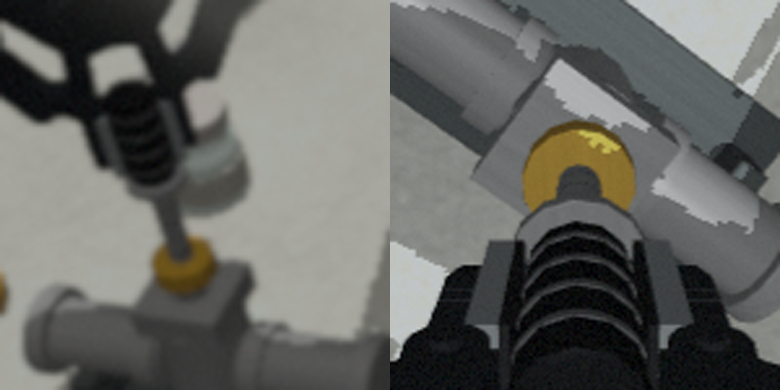

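Emit:
{"op": "play_rows", "data": {
  "series": [
    {"hand": -1, "tx": 0, "ty": 0, "tz": -2, "wx": 0, "wy": 0, "wz": 0},
    {"hand": -1, "tx": 0, "ty": 0, "tz": -2, "wx": 0, "wy": 0, "wz": 0},
    {"hand": -1, "tx": 0, "ty": 0, "tz": -2, "wx": 0, "wy": 0, "wz": 0},
    {"hand": -1, "tx": 0, "ty": 0, "tz": -2, "wx": 0, "wy": 0, "wz": 0},
    {"hand": -1, "tx": 0, "ty": 0, "tz": -2, "wx": 0, "wy": 0, "wz": 0},
    {"hand": -1, "tx": 0, "ty": 0, "tz": -2, "wx": 0, "wy": 0, "wz": 0},
    {"hand": -1, "tx": 0, "ty": 0, "tz": -2, "wx": 0, "wy": 0, "wz": 0},
    {"hand": -1, "tx": 0, "ty": 0, "tz": -2, "wx": 0, "wy": 0, "wz": 0}
  ]
}}

```text
time: 10.18
tcp_pos: [0.6142, -0.2631, 0.1776]
tool_rot: [-0.71, 3.06, -0.0]
force: [-0.5, 0.6, 1.8]
opening: 0.0208
```

Emit:
{"op": "play_rows", "data": {
  "series": [
    {"hand": -1, "tx": 0, "ty": 0, "tz": -2, "wx": 0, "wy": 0, "wz": 0},
    {"hand": -1, "tx": 0, "ty": 0, "tz": -2, "wx": 0, "wy": 0, "wz": 0},
    {"hand": -1, "tx": 0, "ty": 0, "tz": -2, "wx": 0, "wy": 0, "wz": 0}
  ]
}}

```text
time: 10.55
tcp_pos: [0.6142, -0.2631, 0.1712]
tool_rot: [-0.71, 3.06, -0.0]
force: [-0.7, 1.8, 1.3]
opening: 0.0208
```

Emit:
{"op": "play_rows", "data": {
  "series": [
    {"hand": -1, "tx": 0, "ty": 0, "tz": -1.5, "wx": 0, "wy": 0, "wz": 0},
    {"hand": -1, "tx": 0, "ty": 0, "tz": -1.5, "wx": 0, "wy": 0, "wz": 0},
    {"hand": -1, "tx": 0, "ty": 0, "tz": -1, "wx": 0, "wy": 0, "wz": 0}
  ]
}}

```text
time: 10.92
tcp_pos: [0.6142, -0.2631, 0.1672]
tool_rot: [-0.71, 3.06, -0.0]
force: [-1.3, 0.5, 2.0]
opening: 0.0204
```

Emit:
{"op": "play_rows", "data": {
  "series": [
    {"hand": -1, "tx": 0, "ty": 0, "tz": -1, "wx": 0, "wy": 0, "wz": 0},
    {"hand": -1, "tx": 0, "ty": 0, "tz": -1, "wx": 0, "wy": 0, "wz": 0}
  ]
}}

```text
time: 11.18
tcp_pos: [0.6141, -0.2631, 0.1653]
tool_rot: [-0.71, 3.06, -0.0]
force: [-1.1, -0.3, 1.2]
opening: 0.0209
```

Emit:
{"op": "play_rows", "data": {
  "series": [
    {"hand": -1, "tx": 0, "ty": 0, "tz": -1, "wx": 0, "wy": 0, "wz": 0},
    {"hand": -1, "tx": 0, "ty": 0, "tz": -1, "wx": 0, "wy": 0, "wz": 0}
  ]
}}

```text
time: 11.42
tcp_pos: [0.6141, -0.2631, 0.1633]
tool_rot: [-0.71, 3.06, -0.0]
force: [-0.5, -0.2, 2.2]
opening: 0.0204
```

Emit:
{"op": "play_rows", "data": {
  "series": [
    {"hand": -1, "tx": 0, "ty": 0, "tz": -1, "wx": 0, "wy": 0, "wz": 0},
    {"hand": -1, "tx": 0, "ty": 0, "tz": -1, "wx": 0, "wy": 0, "wz": 0}
  ]
}}

```text
time: 11.68
tcp_pos: [0.6141, -0.2631, 0.1613]
tool_rot: [-0.71, 3.06, -0.0]
force: [0.0, -0.8, 1.9]
opening: 0.0208
```

Emit:
{"op": "play_rows", "data": {
  "series": [
    {"hand": -1, "tx": 0, "ty": 0, "tz": -1, "wx": 0, "wy": 0, "wz": 0},
    {"hand": -1, "tx": 0, "ty": 0, "tz": -1, "wx": 0, "wy": 0, "wz": 0}
  ]
}}

```text
time: 11.92
tcp_pos: [0.6142, -0.2631, 0.1593]
tool_rot: [-0.71, 3.06, -0.0]
force: [-1.0, -1.0, 2.4]
opening: 0.0206
```

Emit:
{"op": "play_rows", "data": {
  "series": [
    {"hand": -1, "tx": 0, "ty": 0, "tz": -1, "wx": 0, "wy": 0, "wz": 0},
    {"hand": -1, "tx": 0, "ty": 0, "tz": -1, "wx": 0, "wy": 0, "wz": 0}
  ]
}}

```text
time: 12.18
tcp_pos: [0.6144, -0.2632, 0.1584]
tool_rot: [-0.71, 3.06, -0.001]
force: [-2.6, 1.9, 12.4]
opening: 0.0203
```

Emit:
{"op": "play_rows", "data": {
  "series": [
    {"hand": -1, "tx": 0, "ty": 0, "tz": 0, "wx": 0, "wy": 0, "wz": 0}
  ]
}}

```text
time: 12.3
tcp_pos: [0.6144, -0.2632, 0.1584]
tool_rot: [-0.71, 3.059, -0.001]
force: [-2.0, 1.0, 9.2]
opening: 0.0209
```

```bash
python3 - <<'E'
from h import *
o=r.get_obs();s=camera("scene");w=camera("wrist");print({k:np.round(o[k],4) for k in("time","tcp_pos","tool_rot","force","ft_torque","opening")})
cv2.imwrite("pics/q4.png",np.hstack([cv2.resize(s[165:265,90:190],(390,390),interpolation=2),cv2.resize(w[150:300,210:360],(390,390),interpolation=2)]))
E
```

```text
{'time': np.float64(12.3), 'tcp_pos': array([ 0.6144, -0.2632,  0.1584]), 'tool_rot': array([-7.1010e-01,  3.0594e+00, -1.1000e-03]), 'force': array([-1.9999,  1.0152,  9.1669]), 'ft_torque': array([ 0.4689,  0.8017, -0.0022]), 'opening': np.float64(0.0209)}
```

View pics/q4.png

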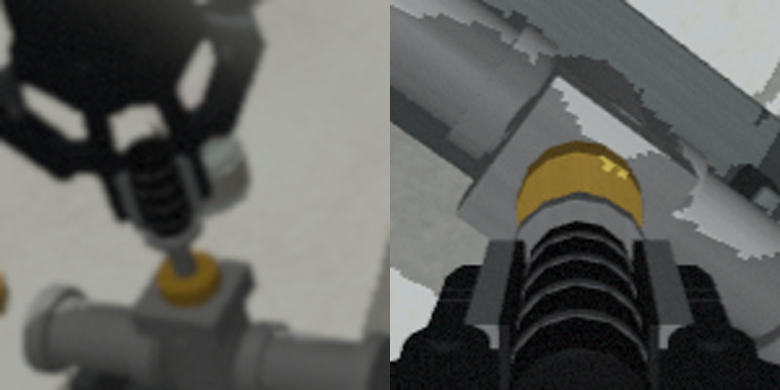

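Emit:
{"op": "play_rows", "data": {
  "series": [
    {"hand": -1, "tx": 0, "ty": 0, "tz": 1, "wx": 0, "wy": 0, "wz": 0},
    {"hand": -1, "tx": 0, "ty": 0, "tz": 2, "wx": 0, "wy": 0, "wz": 0},
    {"hand": -1, "tx": 0, "ty": 0, "tz": 5, "wx": 0, "wy": 0, "wz": 0},
    {"hand": -1, "tx": 0, "ty": 0, "tz": 8, "wx": 0, "wy": 0, "wz": 0},
    {"hand": -1, "tx": 0, "ty": 0, "tz": 12, "wx": 0, "wy": 0, "wz": 0},
    {"hand": -1, "tx": 0, "ty": 0, "tz": 15, "wx": 0, "wy": 0, "wz": 0},
    {"hand": -1, "tx": 0, "ty": 0, "tz": 15, "wx": 0, "wy": 0, "wz": 0},
    {"hand": -1, "tx": 0, "ty": 0, "tz": 17, "wx": 0, "wy": 0, "wz": 0},
    {"hand": -1, "tx": 0, "ty": 0, "tz": 15, "wx": 0, "wy": 0, "wz": 0},
    {"hand": -1, "tx": 0, "ty": 0, "tz": 15, "wx": 0, "wy": 0, "wz": 0}
  ]
}}

```text
time: 13.65
tcp_pos: [0.6141, -0.2631, 0.2635]
tool_rot: [-0.71, 3.06, -0.0]
force: [0.1, 0.5, -1.8]
opening: 0.0206
```

```bash
python3 - <<'E'
from h import *
o=r.get_obs();w=camera("wrist");print({k:np.round(o[k],4) for k in("time","tcp_pos","tool_rot","force","ft_torque","opening")})
im=w.copy()
T=R.from_rotvec(o["tool_rot"]).as_matrix();tip=o["tcp_pos"]+T@[0,0,.1187]
for h,rad,c in((.110,.015,(0,255,0)),(.0773,.016,(255,0,255))):
    cv2.polylines(im,[np.int32(proj("wrist",circ(tip+[0,0,h],rad),o)*16)],True,c,1,shift=4)
cv2.imwrite("pics/q5.png",np.hstack([cv2.resize(x[150:300,210:360],(390,390),interpolation=2) for x in(w,im)]))
E
```

```text
{'time': np.float64(13.65), 'tcp_pos': array([ 0.6141, -0.2631,  0.2635]), 'tool_rot': array([-7.0970e-01,  3.0602e+00, -1.0000e-04]), 'force': array([ 0.1182,  0.4903, -1.7716]), 'ft_torque': array([-0.0145, -0.0209,  0.0282]), 'opening': np.float64(0.0206)}
```

View pics/q5.png

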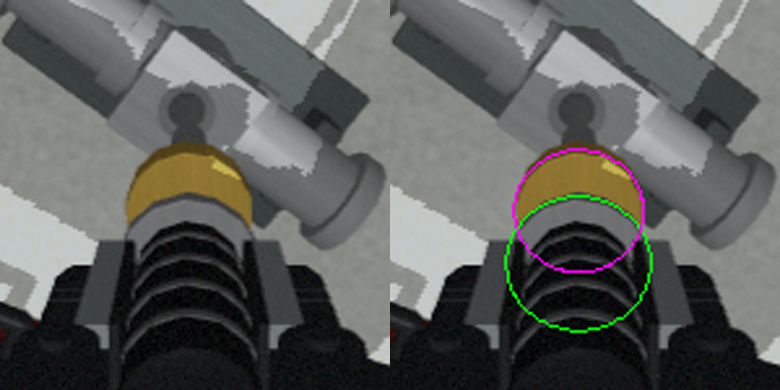

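Emit:
{"op": "play_rows", "data": {
  "series": [
    {"hand": -1, "tx": -10, "ty": 25, "tz": 0, "wx": 0, "wy": 0, "wz": 0},
    {"hand": -1, "tx": -21, "ty": 52, "tz": 0, "wx": 0, "wy": 0, "wz": 0},
    {"hand": -1, "tx": -21, "ty": 52, "tz": 0, "wx": 0, "wy": 0, "wz": 0},
    {"hand": -1, "tx": -21, "ty": 52, "tz": 0, "wx": 0, "wy": 0, "wz": 0},
    {"hand": -1, "tx": -21, "ty": 52, "tz": 0, "wx": 0, "wy": 0, "wz": 0},
    {"hand": -1, "tx": -21, "ty": 52, "tz": 0, "wx": 0, "wy": 0, "wz": 0},
    {"hand": -1, "tx": -11, "ty": 27, "tz": -20, "wx": 0, "wy": 0, "wz": 0},
    {"hand": -1, "tx": 0, "ty": 0, "tz": -35, "wx": 0, "wy": 0, "wz": 0},
    {"hand": -1, "tx": 0, "ty": 0, "tz": -25, "wx": 0, "wy": 0, "wz": 0},
    {"hand": -1, "tx": 0, "ty": 0, "tz": 0, "wx": 0, "wy": 0, "wz": 0}
  ]
}}

```text
time: 14.95
tcp_pos: [0.4869, 0.0486, 0.1809]
tool_rot: [0.709, -3.057, 0.001]
force: [0.3, 0.2, -1.4]
opening: 0.0207
```

Emit:
{"op": "play_rows", "data": {
  "series": [
    {"hand": -1, "tx": 0, "ty": 0, "tz": 0, "wx": 0, "wy": 0, "wz": 0},
    {"hand": -1, "tx": 0, "ty": 0, "tz": 0, "wx": 0, "wy": 0, "wz": 0}
  ]
}}

```text
time: 15.2
tcp_pos: [0.4889, 0.0491, 0.1836]
tool_rot: [-0.709, 3.058, 0.001]
force: [-1.0, -0.0, -2.6]
opening: 0.0204
```

```bash
python3 - <<'E'
from h import *
o=r.get_obs();s=camera("scene");w=camera("wrist");print({k:np.round(o[k],4) for k in("time","tcp_pos","tool_rot","force","ft_torque","opening")})
cv2.imwrite("pics/q6.png",np.hstack([cv2.resize(s[150:260,240:350],(390,390),interpolation=2),cv2.resize(w[150:300,210:360],(390,390),interpolation=2)]))
E
```

```text
{'time': np.float64(15.2), 'tcp_pos': array([0.4889, 0.0491, 0.1836]), 'tool_rot': array([-7.0910e-01,  3.0584e+00,  5.0000e-04]), 'force': array([-0.9929, -0.0089, -2.5557]), 'ft_torque': array([ 0.0026, -0.0433,  0.0111]), 'opening': np.float64(0.0204)}
```

View pics/q6.png

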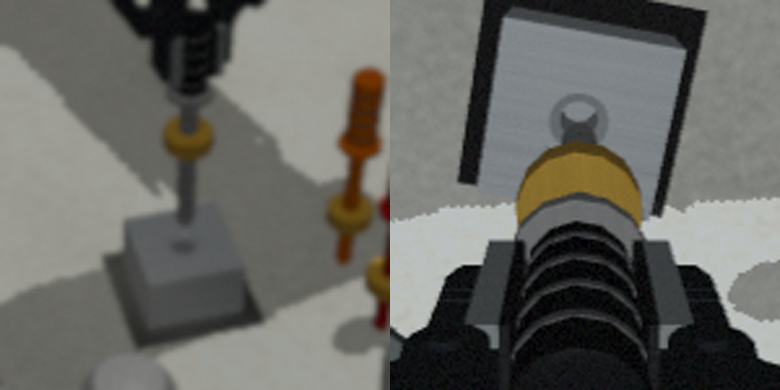

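Emit:
{"op": "play_rows", "data": {
  "series": [
    {"hand": -1, "tx": 0, "ty": 0, "tz": -6, "wx": 0, "wy": 0, "wz": 0},
    {"hand": -1, "tx": 0, "ty": 0, "tz": -6, "wx": 0, "wy": 0, "wz": 0},
    {"hand": -1, "tx": 0, "ty": 0, "tz": -4, "wx": 0, "wy": 0, "wz": 0},
    {"hand": -1, "tx": 0, "ty": 0, "tz": -3, "wx": 0, "wy": 0, "wz": 0},
    {"hand": -1, "tx": 0, "ty": 0, "tz": -3, "wx": 0, "wy": 0, "wz": 0},
    {"hand": -1, "tx": 0, "ty": 0, "tz": -3, "wx": 0, "wy": 0, "wz": 0},
    {"hand": -1, "tx": 0, "ty": 0, "tz": -3, "wx": 0, "wy": 0, "wz": 0}
  ]
}}

```text
time: 16.18
tcp_pos: [0.4881, 0.0489, 0.1541]
tool_rot: [-0.71, 3.06, 0.0]
force: [0.1, 0.7, -2.5]
opening: 0.0206
```

Emit:
{"op": "play_rows", "data": {
  "series": [
    {"hand": -1, "tx": 0, "ty": 0, "tz": -3, "wx": 0, "wy": 0, "wz": 0},
    {"hand": -1, "tx": 0, "ty": 0, "tz": -3, "wx": 0, "wy": 0, "wz": 0},
    {"hand": -1, "tx": 0, "ty": 0, "tz": -3, "wx": 0, "wy": 0, "wz": 0},
    {"hand": -1, "tx": 0, "ty": 0, "tz": -3, "wx": 0, "wy": 0, "wz": 0},
    {"hand": -1, "tx": 0, "ty": 0, "tz": -3, "wx": 0, "wy": 0, "wz": 0},
    {"hand": -1, "tx": 0, "ty": 0, "tz": -2, "wx": 0, "wy": 0, "wz": 0},
    {"hand": -1, "tx": 0, "ty": 0, "tz": -2, "wx": 0, "wy": 0, "wz": 0}
  ]
}}

```text
time: 17.05
tcp_pos: [0.4881, 0.0489, 0.1352]
tool_rot: [0.71, -3.06, 0.0]
force: [-0.1, 0.7, -2.0]
opening: 0.0209
```

Emit:
{"op": "play_rows", "data": {
  "series": [
    {"hand": -1, "tx": 0, "ty": 0, "tz": -1, "wx": 0, "wy": 0, "wz": 0},
    {"hand": -1, "tx": 0, "ty": 0, "tz": -1, "wx": 0, "wy": 0, "wz": 0},
    {"hand": -1, "tx": 0, "ty": 0, "tz": -1, "wx": 0, "wy": 0, "wz": 0}
  ]
}}

```text
time: 17.42
tcp_pos: [0.4881, 0.0489, 0.1323]
tool_rot: [-0.71, 3.06, 0.0]
force: [-0.8, 0.5, -2.8]
opening: 0.0204
```

Emit:
{"op": "play_rows", "data": {
  "series": [
    {"hand": -1, "tx": 0, "ty": 0, "tz": -1, "wx": 0, "wy": 0, "wz": 0},
    {"hand": -1, "tx": 0, "ty": 0, "tz": -0.5, "wx": 0, "wy": 0, "wz": 0},
    {"hand": -1, "tx": 0, "ty": 0, "tz": 0, "wx": 0, "wy": 0, "wz": 0}
  ]
}}

```text
time: 17.8
tcp_pos: [0.4887, 0.0491, 0.1317]
tool_rot: [-0.71, 3.059, -0.0]
force: [-2.5, -0.4, 5.7]
opening: 0.0203
```

Emit:
{"op": "play_rows", "data": {
  "series": [
    {"hand": 1, "tx": 0, "ty": 0, "tz": 0, "wx": 0, "wy": 0, "wz": 0},
    {"hand": 1, "tx": 0, "ty": 0, "tz": 0, "wx": 0, "wy": 0, "wz": 0},
    {"hand": 1, "tx": 0, "ty": 0, "tz": 0, "wx": 0, "wy": 0, "wz": 0},
    {"hand": 1, "tx": 0, "ty": 0, "tz": 0, "wx": 0, "wy": 0, "wz": 0},
    {"hand": 1, "tx": 0, "ty": 0, "tz": 0, "wx": 0, "wy": 0, "wz": 0},
    {"hand": 1, "tx": 0, "ty": 0, "tz": 0, "wx": 0, "wy": 0, "wz": 0}
  ]
}}

```text
time: 18.55
tcp_pos: [0.4881, 0.0489, 0.1308]
tool_rot: [0.71, -3.06, -0.0]
force: [0.0, 0.5, 0.6]
opening: 0.0858
```

```bash
python3 - <<'E'
from h import *
o=r.get_obs();s=camera("scene");w=camera("wrist");print({k:np.round(o[k],4) for k in("time","tcp_pos","tool_rot","force","ft_torque","opening")})
cv2.imwrite("pics/q7.png",np.hstack([cv2.resize(s[150:260,240:350],(390,390),interpolation=2),cv2.resize(w[150:350,180:380],(390,390),interpolation=2)]))
E
```

```text
{'time': np.float64(18.55), 'tcp_pos': array([0.4881, 0.0489, 0.1308]), 'tool_rot': array([ 0.7097, -3.0604, -0.    ]), 'force': array([0.0262, 0.5312, 0.5524]), 'ft_torque': array([-0.0057,  0.0121, -0.0178]), 'opening': np.float64(0.0858)}
```

View pics/q7.png

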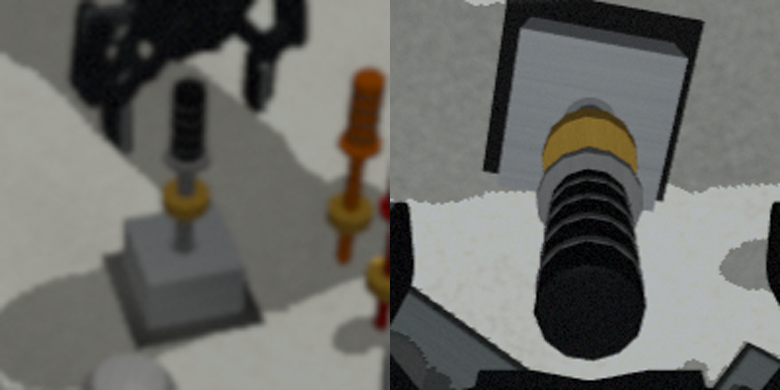

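The gauge is released and standing upright. I'll retreat straight up and look again.

Emit:
{"op": "play_rows", "data": {
  "series": [
    {"hand": 1, "tx": 0, "ty": 0, "tz": 15, "wx": 0, "wy": 0, "wz": 0},
    {"hand": 1, "tx": 0, "ty": 0, "tz": 30, "wx": 0, "wy": 0, "wz": 0},
    {"hand": 1, "tx": 0, "ty": 0, "tz": 40, "wx": 0, "wy": 0, "wz": 0},
    {"hand": 1, "tx": 0, "ty": 0, "tz": 45, "wx": 0, "wy": 0, "wz": 0},
    {"hand": 1, "tx": 0, "ty": 0, "tz": 0, "wx": 0, "wy": 0, "wz": 0},
    {"hand": 1, "tx": 0, "ty": 0, "tz": 0, "wx": 0, "wy": 0, "wz": 0},
    {"hand": 1, "tx": 0, "ty": 0, "tz": 0, "wx": 0, "wy": 0, "wz": 0}
  ]
}}

```text
time: 19.52
tcp_pos: [0.4875, 0.0487, 0.2601]
tool_rot: [0.709, -3.059, 0.0]
force: [0.0, 0.3, -0.4]
opening: 0.0853
```

```bash
python3 - <<'E'
from h import *
o=r.get_obs();s=camera("scene");w=camera("wrist");print({k:np.round(o[k],4) for k in("time","tcp_pos","tool_rot","force","opening")})
s0=cv2.imread("pics/scene0.png")
im=s.copy()
a=np.array([.4882,.0489])
for z,rad,c in((.175,.011,(0,255,0)),(.123,.015,(0,255,0)),(.0783,.016,(255,0,255)),(.0903,.016,(255,0,255))):
    cv2.polylines(im,[np.int32(proj("scene",circ([*a,z],rad),o)*16)],True,c,1,shift=4)
c=lambda x:cv2.resize(x[155:255,245:345],(300,300),interpolation=2)
big=np.vstack([np.hstack([c(s0),c(s)]),np.hstack([c(im),cv2.resize(w[110:240,220:350],(300,300),interpolation=2)])])
cv2.imwrite("pics/q8.png",big); cv2.imwrite("pics/s8.png",s)
E
```

```text
{'time': np.float64(19.525), 'tcp_pos': array([0.4875, 0.0487, 0.2601]), 'tool_rot': array([ 7.0940e-01, -3.0589e+00,  4.0000e-04]), 'force': array([ 0.0408,  0.2757, -0.3757]), 'opening': np.float64(0.0853)}
```

View pics/q8.png

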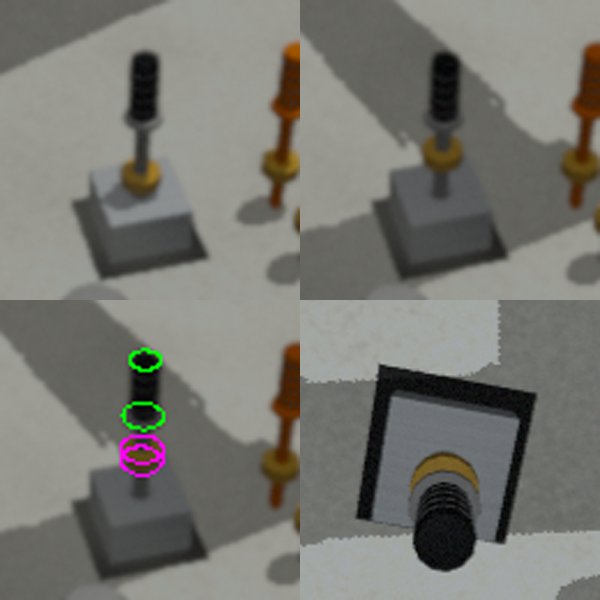

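View pics/s8.png

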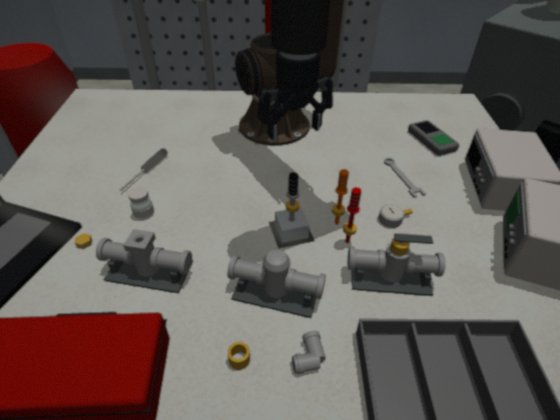

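The gauge's handle top is at the same pixel as at the start, (293,175), so it is home and upright. The collar is raised to the predicted 65 mm. The jar at (140,203) and the dial at (391,213) have not moved.

```bash
python3 -c "
from plant import job_done
print(job_done())"
```

```text
the job is handed in; nothing more can be done
None
```

The pocket measures about **65.3 mm** deep. The gauge is back in its stand, upright and fully home, with the collar still marking that depth, and I have handed the job in.

- **Measuring:** I used the black-handled gauge and left the orange and red look-alikes alone. The collar began to slide at about 4 N. Near the expected depth I went down at 8 mm/s, and the rod met the bottom gently: the force reading peaked at 12 N and settled at 9 N.
- **Returning the gauge:** The rod touched the bottom of the stand at the same gripper height (131.7 mm) as when I first grasped it. That means it did not slip in the grip.
- **Last checks:** The handle top is at the same place in the scene picture as at the start, and the collar sits where a 65 mm depth should put it. The jar and the dial have not moved. The arm is clear above the gauge, with no contact force. The last clock reading before handing in was 19.5 s of the 51 s allowed.
- **Disagreements:** The cameras differed by 2 to 4 mm on the pocket position. I used a value between the top and wrist readings. The rod went in without side force, apart from about 2 N while it rested on the bottom.

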